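# Set the height gauge and hold a flask pressed level in its sprung cradle

## Task

First set the height gauge: push its slide down until the foot rests on the round steel standard that stands under it, and leave it there. Then put the round stoppered flask upright into the sprung ring cradle and press it down until the top of its stopper is level with the top of the gauge's crossbar. Finish while still holding it pressed at that height, so that the cradle can be locked, and leave the jars nearby where they stand.

Things in the scene. Friction and masses are not known exactly. Their poses are not given: they have to be found in the camera images.
- gauge: Height gauge, fixed to the bench: dark steel base 62x90x16 mm, upright round column (14 mm thick, to 246 mm height) and a slide on it. Origin on the bench straight below the foot; z up. The column stands 85 mm along the gauge's +x from the origin (away from the robot, give or take its yaw); the base covers x 50 to 112 mm, y -45 to 45 mm.
- gauge_slide (a joint): The gauge's slide, in m: 0 is topmost (foot underside 120 mm above the bench), growing as it is lowered, to 0.1. Foot height = 0.120 - value. A light spring balances its weight and about 3 N of friction holds it wherever it is left.
- gauge_foot (a point): Centre of the underside of the slide's foot (round, 20 mm across), which faces down over the standard.
- gauge_knob (a point): Centre of the flat top of the slide's black push knob, straight above the foot and 90 mm above its underside. The knob is upright, 24 mm across, 28 mm tall, free all round; its arm (16 mm thick) runs back to the column, arm top 46 mm above the foot's underside. Push down on the knob or pinch it.
- gauge_level (a point): Middle of the top face of the slide's crossbar, a level steel bar 10x100x6 mm lying along the gauge's y, at the column, 85 mm along +x from the foot. This face is 112 mm above the foot's underside and moves with the slide.
- standard_short: Loose turned steel setting standard, a reel-shaped cylinder 38 mm across (waist 32 mm), 40 mm tall, 0.3 kg, upright on the bench. Origin at the centre of its underside. Either this one or the tall one stands under the gauge's foot (centred); the other is a spare standing about 75 mm in front of the gauge's foot (the gauge's -x side).
- standard_short_top (a point): Centre of the short standard's top face, 40 mm above its underside.
- standard_tall: Loose setting standard like the short one but 58 mm tall. Origin at the centre of its underside.
- standard_tall_top (a point): Centre of the tall standard's top face, 58 mm above its underside.
- cradle: Sprung ring cradle, fixed to the bench: round aluminium housing 92 mm across and 46 mm tall on a flange 108 mm across, a small black locking screw on its side (not to be used), reaching 62 mm from the axis. A grey ring on a steel sleeve rises out of its top. Origin on the bench on its axis.
- cradle_ring (a joint): The sprung ring, in m: 0 is fully up (ring top 80 mm above the bench), growing as it is pressed, stop at 0.04. The spring pushes up with about 1 N at 0 and 300 N/m more (11 N at 0.034), so it must be held down; the flask's weight alone hardly moves it.
- ring_top (a point): Centre of the ring's top face (moves with it). Ring 76 mm outside, hole 44 mm.
- cork_rest: Cork ring fixed to the bench in which the flask waits: 76 mm outside, hole 44 mm, 25 mm tall. Origin on the bench on its axis. A frame rail crosses behind the work (world x 0.587 m, 0.53 to 0.57 m up; another on the bench): keep the wrist in front of it.
- flask: Loose round-bottomed glass flask, about 0.12 kg, upright in the cork rest. Origin at the lowest point of its round bulb; z runs up its neck. Bulb 60 mm across; straight neck 24 mm across from 64 to 96 mm above the origin (grip here), rim 28 mm across to 101 mm, dark rubber stopper 22 mm across to 115 mm. Seated in the cork or in the cradle ring, its origin is 9.6 mm below that ring's top face.
- flask_top (a point): Centre of the flat top of the flask's stopper, 115 mm above the flask's origin; 105.4 mm above the ring's top face when seated in the cradle.
- jar_1: Bystander: small round jar with a lid, 43x43x44 mm, to be left where it is. Origin at the centre of its underside.
- jar_2: Bystander: small round jar with a lid, 39x39x40 mm, to be left where it is. Origin at the centre of its underside.
There are look-alikes about, which are no part of the job. Leave any brown or purple look-alike of the standard_short alone. Leave any orange look-alike of the flask alone.

How it is judged (in metres and radians):
On the way, in this order (a step that is already met when the one before it is completed fails the run):
1. the gauge's foot rests on the standard under it (((horizontal distance between gauge_foot and standard_short_top below 0.012 m and z of gauge_foot in the frame of standard_short_top between -0.004 and 0.003 m and angle between standard_short_top's own z axis and vertical below 0.08 rad) or (horizontal distance between gauge_foot and standard_tall_top below 0.012 m and z of gauge_foot in the frame of standard_tall_top between -0.004 and 0.003 m and angle between standard_tall_top's own z axis and vertical below 0.08 rad))), for 0.2 s.
2. the flask sits upright in the cradle's ring (horizontal distance between flask and ring_top below 0.006 m and z of flask in the frame of ring_top below -0.006 m and angle between flask's own z axis and vertical below 0.12 rad), for 0.1 s.
At the end, for the whole second after the job is handed in: Gauge foot rests on the standard under it (3 mm; axes 12 mm). Flask upright (0.12 rad) in the ring (6 mm), ring pressed at least 8 mm and bearing 2.5 N, robot bearing on the flask with over 2 N, stopper top level with the crossbar top within 4 mm, at rest (all of step 2 and ((horizontal distance between gauge_foot and standard_short_top below 0.012 m and z of gauge_foot in the frame of standard_short_top between -0.004 and 0.003 m and angle between standard_short_top's own z axis and vertical below 0.08 rad) or (horizontal distance between gauge_foot and standard_tall_top below 0.012 m and z of gauge_foot in the frame of standard_tall_top between -0.004 and 0.003 m and angle between standard_tall_top's own z axis and vertical below 0.08 rad)) and z of flask_top in the frame of gauge_level between -0.004 and 0.004 m and value of joint cradle_ring above 0.008 m and contact force between flask and cradle above 2.5 N and contact force between any of the fingers, the arm and flask above 2 N and linear speed of flask below 0.02 m/s); the arm keeps its last pose, push and grip.
It fails at once if the bystander jar 1 is pushed more than 20 mm (distance of jar_1 from where it was at the start of the episode above 0.02 m).
It fails at once if the bystander jar 2 is pushed more than 20 mm (distance of jar_2 from where it was at the start of the episode above 0.02 m).
It also fails if it takes over 70 s, if anything falls off the work surface, if the arm or the gripper's body presses on something with over 40 N, if the wrist force passes 120 N, or if a joint passes its speed limit or range.

## Robot

A 6-joint arm with a two-finger parallel gripper is mounted at the origin on a cart in front of the work surface, level with it; the furniture and walls round the work are solid. World frame = base frame: x ahead of the robot, y to its left, z up, the work surface at z = 0. Lengths are in m, angles in degrees, forces in N, time in s.
With the tool pointing down it reaches from about 0.35 to 0.875 m from the base axis. Payload 4.2 kg.
Tool frame: the origin (TCP) lies midway between the tips of the shut fingers; the grasp point (between the pads) lies 19 mm behind it (r.pinch_z is the distance from the TCP to the grasp point, in m); z points along the fingers, y is the line along which they close (so a half turn about z gives the same grasp; the last joint's range is limited). The gripper opens to 87 mm and grips with 3 to 60 N. Pads are 19 mm wide; open, the fingers measure 117 mm over their backs; the gripper's body (75 mm by 190 mm) begins 51 mm behind the grasp point.
Start: joints at [90.275, 22.042, 0.453, 0, -68.411, -14.817], TCP at [0.157, 0.605, 0.223] pointing down, gripper open.
Joint ranges: [-179.83, 179.83], [-69.29, 118.12], [-61.27, 80.66], [-181.25, 117.63], [-171.15, -9.14], [-177.46, 177.46]. Speed limits (degrees/s): [159.86, 159.86, 180, 180, 180, 180].

## Interface

Orientations are given as a 3x3 rotation matrix whose columns are the frame's x, y, z axes.
In Python, from station import r, imaging, models gives the robot as it stands. The module is installed in compiled form; this text tells all that it offers.
- The arm moves only by the tool apply_moves, never from a script. Its argument "moves" is a list of rows, each a list of 2 entries, a list of its own where there are three numbers: the shift along the tool's x, y, z in m, then the turn about the tool's z in degrees. A call has 1 to 5 rows; each row shifts and turns the commanded pose from where the row before left it, along the tool's axes as they then stand; what a row does not reach is not made up. A row lasts 1/12 s, in which the tool goes at most 41.7 mm and 7.16 degrees, less where a joint would pass 70% of its speed; a pose out of reach is approached as far as the arm can. A call is refused whole if a number of a shift passes 0.0417 or a number of a turn 7.16, either way. A call with a gripper value outside its range is refused whole. "hand" is the finger opening in m, from 0 to 0.087, set as the call begins (left out, the last holds). The fingers move at their own pace and stop on an object; the grip force is fixed at half the most. Time passes only in rows, so rows that do not move let the fingers close. It gives the time, the measured TCP pose, the force, the opening and the grip force at its end, in the units of the state.
- r.sense(): the state, without advancing time (a new reading comes with each control period).
- imaging.capture(name): name is "scene" or "side" or "wrist"; returns a dict with "frame" (420x560x3 uint8, blue, green, red), "intrinsics" (3x3 intrinsics, pixels), "eye" and "orientation" of the camera in the world. Camera axes: x right, y down, z forward; pixel columns grow to the right and rows downward; lengths in m; the calibration is good to about 2 mm. A picture is of the moment at which its call begins. There is no depth.
- r.finish_job(): hands the job in; it is judged then, once.
Trained networks look in a picture, given as the dict that the camera call returned (one of the last four; its "shot" number tells which), for a name from the list of things; names that differ only in an ending like _2 or _b are one class to them, and where a whole thing is asked for, a point or a joint stands for the part that bears it (a point fixed in the world has none). Each returns a list of dicts, best first, with "confidence" (0 to 1); they miss things now and then, are a little off and sometimes report something else, mostly with a low value. They report only what shows in the picture. A call takes as long as a camera call. They do not tell look-alikes from the thing itself.
- models.cut_out(picture, target): "region" (420x560 bool, what is visible of it) and "extent" ([left, top, width, height] as shares, 0 to 1, of the picture: columns of its width, rows of its height, round what is visible of it).
- models.place_of(picture, target): "at" ([column, row] as shares, 0 to 1, of the picture: columns of its width, rows of its height: a listed point, or the origin of a listed thing).
The state is a dict: "time_s": time; "joints": joint angles; "joint_velocities": joint speeds; "effort": joint torques, N m; "tcp_pos": TCP position; "ee_rot": TCP orientation; "wrist_force": force on the tool from outside, world axes, zero at the start; "moment": the same for the moment, N m; "gripper_width": opening from 0.0 (shut) to 1.0 (fully open); "gripper_force": force on a finger pad.
Only numpy, scipy, OpenCV 4.12 (cv2) and the standard library are available. Lean on these libraries where they do the work, as an engineer would, in place of code of your own. Each camera call takes 0.05 s, during which the arm holds its last target. There are 200 camera calls.

## Working session

There is one attempt and no reset: what is moved stays moved. The work goes in short steps, Python scripts to look and compute and a tool call to move; the robot and the scene stay as the last step left them, time stands still between calls to the robot, and variables do not carry over. Pictures are saved under pics/ and viewed, at most 10 in all, crops included, and the job is handed in when it is done.

Besides the shell and the picture viewer there is one more tool, called after "Call:" as name([rows], argument=value, ...), one row to a line, values as JSON. apply_moves: Moves the arm, as the interface text tells. Its arguments: {"type":"object","properties":{"moves":{"type":"array"},"hand":{"type":"number"}},"required":["moves"]}

```bash
mkdir -p pics
cat > h.py <<'E'
import numpy as np, cv2
from station import r, imaging, models
def ray(p,px):
    K=np.array(p["intrinsics"]);R=np.array(p["orientation"]);d=R@np.linalg.solve(K,[px[0],px[1],1.]);return np.array(p["eye"]),d/np.linalg.norm(d)
def tri(obs):
    A=np.zeros((3,3));b=np.zeros(3);L=[]
    for p,px in obs:
        o,d=ray(p,px);M=np.eye(3)-np.outer(d,d);A+=M;b+=M@o;L.append((o,M))
    x=np.linalg.solve(A,b);return x,max(np.linalg.norm(M@(x-o)) for o,M in L)
def proj(p,X):
    c=np.array(p["orientation"]).T@(np.array(X)-p["eye"]);u=np.array(p["intrinsics"])@c;return u[:2]/u[2]
def atz(p,px,z):
    o,d=ray(p,px);return o+d*(z-o[2])/d[2]
def px(at): return np.array(at)*[560,420]
E
python3 - <<'E'
from h import *
np.set_printoptions(precision=3,suppress=True)
s=r.sense();print(s["time_s"],s["tcp_pos"],s["ee_rot"],s["gripper_width"])
P={n:imaging.capture(n) for n in("scene","side","wrist")}
cv2.imwrite("pics/a.png",np.hstack([cv2.resize(P["scene"]["frame"],(800,600))]))
cv2.imwrite("pics/b.png",cv2.resize(P["side"]["frame"],(800,600)))
for n in P: print(n,P[n]["eye"],np.array(P[n]["orientation"])[:,2])
for t in "gauge gauge_foot gauge_knob gauge_level standard_short_top standard_tall_top cradle ring_top cork_rest flask flask_top jar_1 jar_2".split():
    for n in P:
        print(t,n,[(px(q["at"]).round(1).tolist(),round(q["confidence"],2)) for q in models.place_of(P[n],t)[:4]])
E
```

```text
0.0 [0.157 0.604 0.221] [[ 0.968 -0.251 -0.   ]
 [-0.251 -0.968 -0.002]
 [ 0.     0.002 -1.   ]] 1.001892614597922
scene [-0.137 -0.541  0.799] [ 0.601  0.467 -0.648]
side [0.462 0.918 0.73 ] [-0.017 -0.872 -0.49 ]
wrist [0.228 0.587 0.383] [-0.261  0.066 -0.963]
gauge scene [([250.7, 245.7], 0.88)]
gauge side []
gauge wrist []
gauge_foot scene [([249.2, 213.8], 0.86), ([233.0, 250.6], 0.37)]
gauge_foot side [([279.3, 244.1], 0.82)]
gauge_foot wrist []
gauge_knob scene [([246.1, 185.1], 0.86), ([366.4, 335.5], 0.17)]
gauge_knob side [([283.5, 213.4], 0.59), ([277.2, 281.5], 0.28), ([276.0, 258.4], 0.17)]
gauge_knob wrist []
gauge_level scene [([262.7, 161.2], 0.67)]
gauge_level side [([246.2, 205.2], 0.91)]
gauge_level wrist []
standard_short_top scene [([231.1, 252.9], 0.81), ([256.1, 264.0], 0.73), ([213.9, 243.1], 0.63)]
standard_short_top side [([314.0, 287.5], 0.69), ([302.2, 253.9], 0.54), ([307.5, 269.2], 0.51)]
standard_short_top wrist []
standard_tall_top scene [([252.1, 231.6], 0.85)]
standard_tall_top side [([275.8, 262.6], 0.63)]
standard_tall_top wrist []
cradle scene [(
[... 362 characters left out ...]
.7, 285.9], 0.8), ([316.2, 325.8], 0.75), ([206.6, 211.7], 0.65), ([246.1, 187.2], 0.39)]
flask side [([311.6, 225.5], 0.72), ([298.5, 205.1], 0.72), ([281.0, 219.9], 0.56)]
flask wrist []
flask_top scene [([313.4, 292.4], 0.61), ([252.8, 245.0], 0.38)]
flask_top side [([317.5, 186.5], 0.65), ([277.7, 189.2], 0.56)]
flask_top wrist []
jar_1 scene [([399.7, 317.0], 0.72), ([365.1, 338.9], 0.7)]
jar_1 side [([298.3, 208.3], 0.7), ([270.5, 200.2], 0.66), ([279.1, 338.3], 0.46), ([278.2, 312.1], 0.44)]
jar_1 wrist []
jar_2 scene [([399.7, 317.0], 0.72), ([365.1, 338.9], 0.7)]
jar_2 side [([298.3, 208.3], 0.7), ([270.5, 200.2], 0.66), ([279.1, 338.3], 0.46), ([278.2, 312.1], 0.44)]
jar_2 wrist []
```

View pics/a.png

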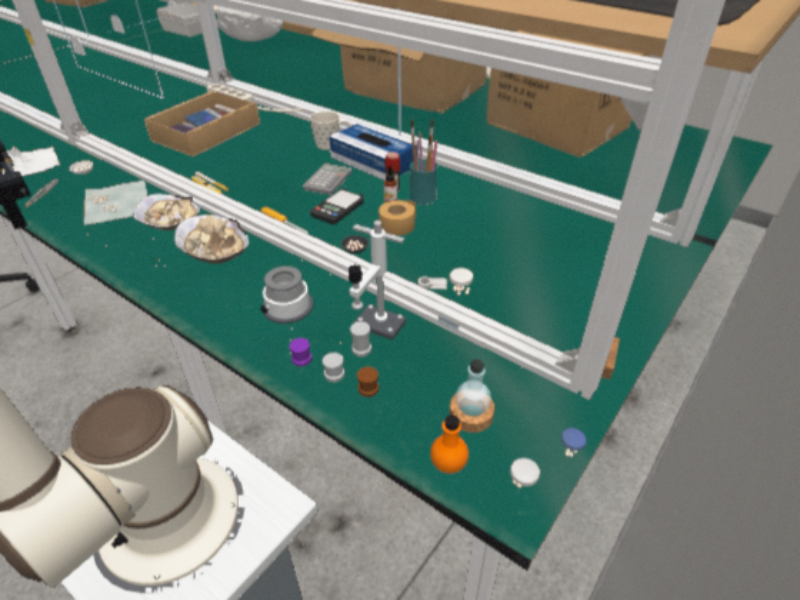

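View pics/b.png

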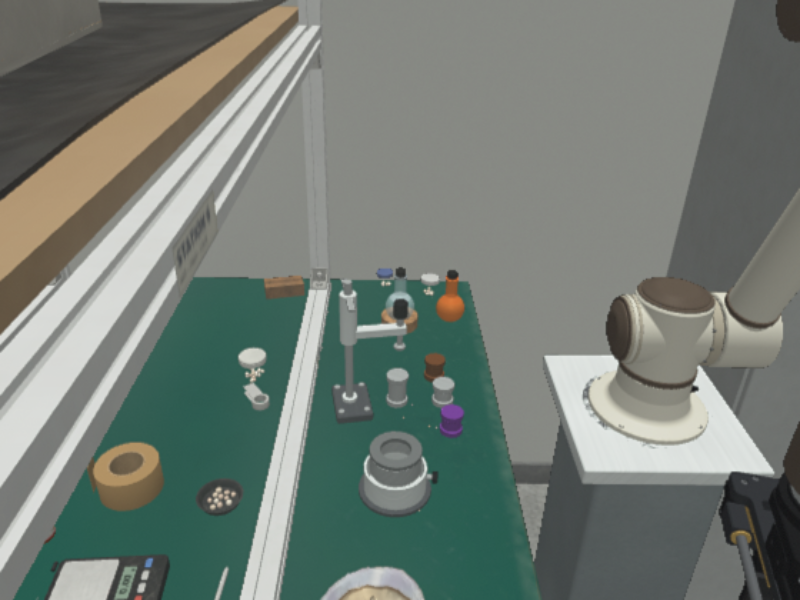

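In the scene view (800 px) the tall grey standard is under the foot at (361,337), with the short grey spare at (333,366). The purple (300,350) and brown (368,381) look-alikes are to be left alone. Two flasks fit: the clear one in the cork at (473,395) and the orange one at (450,445). The clear one is meant, because it stands in the cork and isn't orange. The jars are at (525,472) and (573,440), and the cradle is at (285,290).

Run:
```python
from h import *
np.set_printoptions(precision=4,suppress=True)
P={n:imaging.capture(n) for n in("scene","side")}
S,D=P["scene"],P["side"]
f=S["frame"][225:355,210:420];cv2.imwrite("pics/c.png",cv2.resize(f,(800,495),interpolation=cv2.INTER_CUBIC))
def t(n,a,b): print(n,*tri([(S,a),(D,b)]))
t("knob",(246.1,185.1),(280.2,211)); t("foot",(249.2,213.8),(279.3,244.1)); t("level",(262.7,161.2),(246.2,205.2))
t("tall",(252.1,231.6),(278,262.6));t("short",(233,250.6),(310,268))
t("ring",(198.6,191.8),(279.9,315)); t("ring2",(198.6,191.8),(278.0,312))
t("flask_top",(333.5,253.5),(280.3,189.2))
for n in ("gauge_slide","cradle","cradle_ring","flask","cork_rest","jar_1"):
  for k in P:
    for q in models.cut_out(P[k],n)[:4]:
      e=np.array(q["extent"])*[560,420,560,420]; print(n,k,round(q["confidence"],2),e.round(1))
```

```text
knob [ 0.4378 -0.0002  0.2051] 0.00028467604997907295
foot [ 0.4378 -0.0032  0.1125] 0.000543748452565047
level [0.5161 0.0112 0.2269] 0.0024305411232389456
tall [ 0.4385 -0.0098  0.0526] 0.0006638231259931624
short [ 0.3608 -0.0071  0.0407] 0.0013235961961230943
ring [0.4432 0.203  0.0815] 0.006540059461866816
ring2 [0.4444 0.1998 0.0845] 0.0033765823703465494
flask_top [ 0.4329 -0.2594  0.1291] 0.0010261531985562566
gauge_slide scene 0.85 [245.  158.3  37.2  60.8]
gauge_slide scene 0.27 [184.  184.1  28.9  28.9]
gauge_slide side 0.86 [240.1 204.2  45.5  41.9]
cradle scene 0.61 [181.8 183.3  37.3  45.3]
cradle scene 0.44 [184.5 189.4  30.9  27. ]
cradle side 0.93 [252.1 301.2  52.8  59.8]
cradle_ring scene 0.69 [186.6 186.1  29.4  30.5]
cradle_ring side 0.89 [262.6 302.   31.8  36.2]
flask scene 0.93 [302.  292.2  26.9  37.9]
flask scene 0.58 [318.  253.5  23.7  39.7]
flask scene 0.29 [245.7 156.6  37.7  81. ]
flask side 0.95 [303.3 190.7  22.5  34.2]
flask side 0.86 [270.  184.6  22.2  37.1]
cork_rest scene 0.84 [314.7 280.5  31.8  23.5]
cork_rest scene 0.52 [358.  320.6  16.2  20.9]
cork_rest scene 0.48 [245.7 155.3  36.8  81.6]
cork_rest scene 0.34 [241.5 159.3  42.2  57.4]
cork_rest side 0.71 [265.6 218.4  25.9  15. ]
jar_1 scene 0.76 [393.6 297.9  19.2  19.6]
jar_1 scene 0.71 [357.8 321.2  19.2  22.3]
jar_1 scene 0.44 [184.5 186.1  34.8  41.5]
jar_1 side 0.57 [295.8 192.1  10.9  11.9]
```

View pics/c.png

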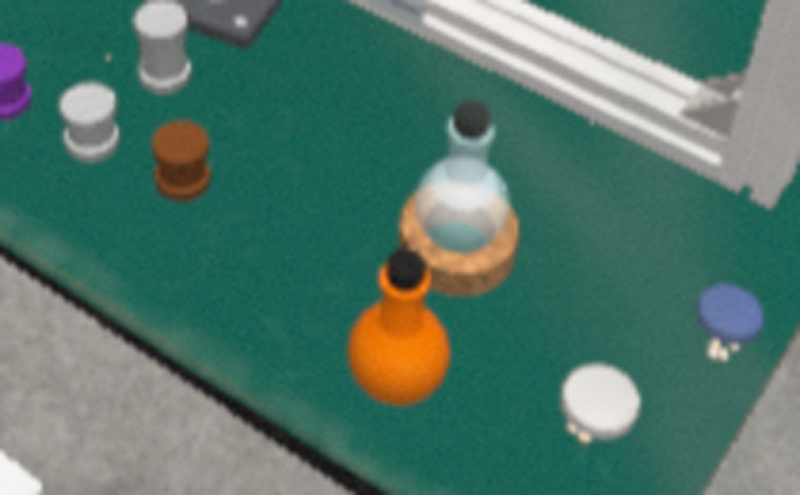

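The crop confirms it: the clear flask in the cork is the target, and the orange one at (400,320) is to be left alone. The measured heights are consistent with the text. I'll push the knob with shut fingers, turning the tool so the wrist camera points away from the column.

Call:
apply_moves([
  [[0,0,-0.03],7],
  [[0,0,-0.03],7],
  [[0,0,-0.03],7],
  [[0,0,0],7],
  [[0,0,0],7],
], hand=0.0)

```text
time_s: 3.22
tcp_pos: [0.157, 0.6059, 0.3155]
ee_rot: [[0.644, -0.765, 0.0], [-0.765, -0.644, 0.006], [-0.004, -0.004, -1.0]]
wrist_force: [-0.9, -0.0, -0.4]
gripper_width: 0.708
gripper_force: 0.0
```

Call:
apply_moves([
  [[0,0,0],7],
  [[0,0,0],7],
  [[0,0,0],7],
  [[0,0,0],7],
  [[0,0,0],7],
])

```text
time_s: 3.63
tcp_pos: [0.1569, 0.6049, 0.3126]
ee_rot: [[0.089, -0.996, -0.0], [-0.996, -0.089, -0.0], [0.0, 0.0, -1.0]]
wrist_force: [-0.2, 0.9, 0.7]
gripper_width: 0.325
gripper_force: 0.0
```

Call:
apply_moves([
  [[0,0,0],7],
  [[0,0,0],7],
  [[0,0,0],7],
  [[0,0,0],7],
  [[0,0,0],7],
])

```text
time_s: 4.05
tcp_pos: [0.1569, 0.6049, 0.3125]
ee_rot: [[-0.498, -0.867, -0.0], [-0.867, 0.498, -0.0], [0.0, -0.0, -1.0]]
wrist_force: [-0.4, 0.8, -0.4]
gripper_width: 0.019
gripper_force: 0.0
```

Call:
apply_moves([
  [[0,0,0],7],
  [[0,0,0],7],
  [[0,0,0],7],
  [[0,0,0],7],
  [[0,0,0],7],
])

```text
time_s: 4.47
tcp_pos: [0.1569, 0.6049, 0.3125]
ee_rot: [[-0.905, -0.424, -0.0], [-0.424, 0.905, -0.0], [0.0, -0.0, -1.0]]
wrist_force: [-0.3, -0.4, -0.0]
gripper_width: 0.005
gripper_force: 0.0
```

```bash
cat >> h.py <<'E'
def go(X,yaw=None):
    "rows needed: tool-frame shift to X (world)"
    s=r.sense();R=np.array(s["ee_rot"]);d=R.T@(np.array(X)-s["tcp_pos"])
    print("t",s["time_s"],"tcp",np.round(s["tcp_pos"],4),"yaw",round(np.degrees(np.arctan2(R[1,0],R[0,0])),1),"F",np.round(s["wrist_force"],1),"w",round(s["gripper_width"]*87,1),"j",np.round(s["joints"],0))
    print("tool shift",d.round(4),"rows at .04:",round(abs(d).max()/.04,1))
E
python3 -c "
from h import *
go([0.36,0.10,0.31])"
```

```text
t 4.4667 tcp [0.1569 0.6049 0.3125] yaw -154.9 F [-0.3 -0.4 -0. ] w 0.5 j [  90.   20.    9.   -0.  -80. -155.]
tool shift [ 0.0304 -0.5434  0.0026] rows at .04: 13.6
```

Call:
apply_moves([
  [[0.002,-0.038,0],0],
  [[0.002,-0.038,0],0],
  [[0.002,-0.038,0],0],
  [[0.002,-0.038,0],0],
  [[0.002,-0.038,0],0],
])

```text
time_s: 4.88
tcp_pos: [0.2299, 0.4273, 0.3126]
ee_rot: [[-0.903, -0.43, 0.0], [-0.43, 0.903, 0.0], [-0.0, 0.0, -1.0]]
wrist_force: [0.3, 0.2, 0.9]
gripper_width: 0.007
gripper_force: 0.0
```

Call:
apply_moves([
  [[0.002,-0.038,0],0],
  [[0.002,-0.038,0],0],
  [[0.002,-0.038,0],0],
  [[0.002,-0.038,0],0],
  [[0.002,-0.038,0],0],
])

```text
time_s: 5.3
tcp_pos: [0.3024, 0.2514, 0.3129]
ee_rot: [[-0.903, -0.431, 0.001], [-0.431, 0.903, 0.001], [-0.001, 0.001, -1.0]]
wrist_force: [-0.1, 0.2, 0.6]
gripper_width: 0.007
gripper_force: 0.0
```

Call:
apply_moves([
  [[0.002,-0.038,0],0],
  [[0.002,-0.038,0],0],
  [[0.002,-0.038,0],5],
  [[0,0,0],5],
  [[0,0,0],5],
])

```text
time_s: 5.72
tcp_pos: [0.3463, 0.1456, 0.3129]
ee_rot: [[-0.985, -0.172, 0.001], [-0.172, 0.985, 0.001], [-0.001, 0.001, -1.0]]
wrist_force: [0.0, -0.0, -0.2]
gripper_width: 0.005
gripper_force: 0.0
```

Run:
```python
from h import *
np.set_printoptions(precision=4,suppress=True)
go([0.42,0,0.31])
W=imaging.capture("wrist");cv2.imwrite("pics/w1.png",W["frame"])
import pickle;pickle.dump(W,open("w1.pkl","wb"))
print(W["eye"],np.array(W["orientation"])[:,2])
for t in "gauge_foot gauge_knob gauge_level standard_short_top standard_tall_top cradle ring_top".split():
    print(t,[(px(q["at"]).round(1),round(q["confidence"],2)) for q in models.place_of(W,t)[:4]])
for X in [(0.438,0,.21),(0.444,0.2,.08),(.516,.011,.232)]: print(proj(W,X))
```

```text
t 5.7167 tcp [0.3463 0.1456 0.3129] yaw -170.1 F [ 0.  -0.  -0.2] w 0.4 j [  48.   -7.  -21.    0.  -76. -128.]
tool shift [-0.0476 -0.1561  0.0028] rows at .04: 3.9
[0.2736 0.134  0.4745] [ 0.2652  0.0473 -0.963 ]
gauge_foot [(array([116. , 239.1]), 0.87)]
gauge_knob [(array([ 69.7, 278.7]), 0.95)]
gauge_level []
standard_short_top [(array([ 79.7, 152.3]), 0.95), (array([211. , 156.2]), 0.93), (array([147.1, 154.7]), 0.92)]
standard_tall_top [(array([133.8, 225.3]), 0.93)]
cradle [(array([304.3, 238.5]), 0.65)]
ring_top []
[ 69.6115 286.4005]
[307.9817 263.9981]
[ 66.3279 391.9366]
```

View pics/w1.png

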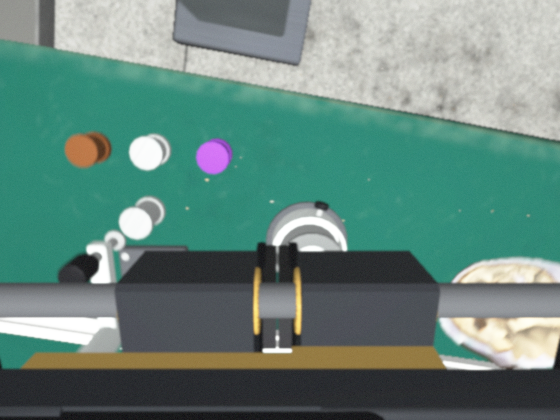

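The wrist view shows the knob at (70,279), the tall standard at (134,225), the short one at (147,154) with brown and purple either side, and the cradle at (305,235), partly hidden. I'll move near the gauge for a second wrist view and triangulate.

Call:
apply_moves([
  [[0,-0.035,0],0],
  [[0,-0.035,0],0],
  [[0,-0.035,0],0],
  [[0,-0.035,0],0],
  [[0,0,0],0],
])

```text
time_s: 6.53
tcp_pos: [0.3713, 0.0063, 0.3126]
ee_rot: [[-0.984, -0.176, -0.0], [-0.176, 0.984, -0.001], [0.001, -0.001, -1.0]]
wrist_force: [-0.2, 0.8, 0.3]
gripper_width: 0.005
gripper_force: 0.0
```

Run:
```python
from h import *
import pickle
np.set_printoptions(precision=4,suppress=True)
W1=pickle.load(open("w1.pkl","rb"))
W=imaging.capture("wrist");pickle.dump(W,open("w2.pkl","wb"))
S=imaging.capture("scene");D=imaging.capture("side")
b={}
for t in "gauge_foot gauge_knob gauge_level standard_short_top standard_tall_top".split():
    b[t]=[(px(q["at"]).round(1),round(q["confidence"],2)) for q in models.place_of(W,t)[:4]]; print(t,b[t])
w=lambda t:b[t][0][0]
print("knob W",*tri([(W1,(69.7,278.7)),(W,w("gauge_knob"))]),"\nall",*tri([(W1,(69.7,278.7)),(W,w("gauge_knob")),(S,(246.1,185.1)),(D,(280.2,211))]))
print("foot",*tri([(W1,(116,239.1)),(S,(249.2,213.8)),(D,(279.3,244.1))]))
print("tall W",*tri([(W1,(133.8,225.3)),(W,w("standard_tall_top"))]),"\nall",*tri([(W1,(133.8,225.3)),(W,w("standard_tall_top")),(S,(252.1,231.6)),(D,(278,262.6))]))
go([0.438,0,0.26])
```

```text
gauge_foot [(array([251.7, 240.1]), 0.78), (array([270.1, 154.1]), 0.6)]
gauge_knob []
gauge_level []
standard_short_top [(array([268.1, 151.8]), 0.65), (array([333.4, 153.5]), 0.58), (array([204.5, 150.5]), 0.55)]
standard_tall_top [(array([256. , 220.9]), 0.81)]Traceback (most recent call last):
  File "<stdin>", line 11, in <module>
  File "<stdin>", line 10, in <lambda>
IndexError: list index out of range
```

Run:
```python
from h import *
import pickle
np.set_printoptions(precision=4,suppress=True)
W1=pickle.load(open("w1.pkl","rb"));W=pickle.load(open("w2.pkl","rb"))
S=imaging.capture("scene");D=imaging.capture("side")
print("knob",*tri([(W1,(69.7,278.7)),(S,(246.1,185.1)),(D,(280.2,211))]))
print("foot",*tri([(W1,(116,239.1)),(W,(251.7,240.1)),(S,(249.2,213.8)),(D,(279.3,244.1))]),"W only",*tri([(W1,(116,239.1)),(W,(251.7,240.1))]))
print("tall W",*tri([(W1,(133.8,225.3)),(W,(256,220.9))]),"\nall",*tri([(W1,(133.8,225.3)),(W,(256,220.9)),(S,(252.1,231.6)),(D,(278,262.6))]))
go([0.438,-.003,0.26])
```

```text
knob [ 0.4364 -0.0018  0.205 ] 0.002114840235902119
foot [ 0.4376 -0.0048  0.1123] 0.0021493888919589606 W only [ 0.4406 -0.0069  0.1052] 0.0006834940668658433
tall W [ 0.4373 -0.0053  0.0592] 0.0024129208766344233 
all [ 0.4392 -0.0075  0.0528] 0.003012674362350789
t 7.0333 tcp [0.3712 0.0109 0.3126] yaw -169.4 F [ 0.3  0.3 -0.4] w 0.5 j [  27.   -8.  -21.   -0.  -76. -107.]
tool shift [-0.0632 -0.0259  0.0526] rows at .04: 1.6
```

Call:
apply_moves([
  [[-0.032,-0.0135,0.01],0],
  [[-0.031,-0.0135,0.02],0],
  [[0,0,0.03],0],
  [[0,0,0.015],0],
  [[0,0,0],0],
])

```text
time_s: 7.45
tcp_pos: [0.436, -0.0052, 0.2336]
ee_rot: [[-0.983, -0.181, -0.009], [-0.181, 0.983, -0.002], [0.009, -0.0, -1.0]]
wrist_force: [-0.5, -0.5, 0.2]
gripper_width: 0.005
gripper_force: 0.0
```

Call:
apply_moves([
  [[0,0,0.01],0],
  [[0,0,0.01],0],
  [[0,0,0.01],0],
  [[0,0,0.005],0],
  [[0,0,0],0],
])

```text
time_s: 7.87
tcp_pos: [0.4381, -0.0047, 0.2028]
ee_rot: [[-0.983, -0.183, 0.0], [-0.183, 0.983, -0.0], [-0.0, -0.0, -1.0]]
wrist_force: [-0.5, -0.5, 0.7]
gripper_width: 0.008
gripper_force: 0.0
```

```bash
python3 -c "
from h import *
go([0.438,-.0045,0.148])
s=imaging.capture('side')['frame'][170:290,220:380];c=imaging.capture('scene')['frame'][130:270,180:330]
cv2.imwrite('pics/p1.png',np.hstack([cv2.resize(s,(400,300)),cv2.resize(c,(321,300))]))
"
```

```text
t 7.8667 tcp [ 0.4381 -0.0047  0.2028] yaw -169.5 F [-0.5 -0.5  0.7] w 0.7 j [  21.    5.  -26.    0.  -59. -100.]
tool shift [0.0001 0.0002 0.0548] rows at .04: 1.4
```

View pics/p1.png

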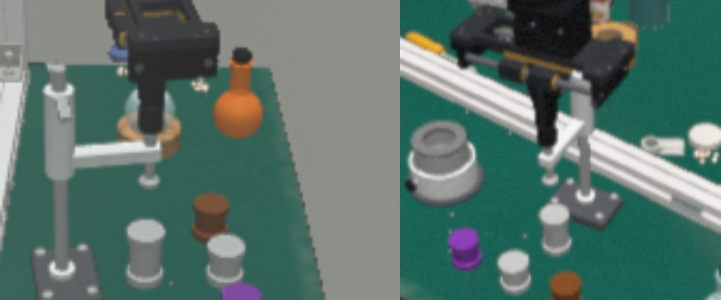

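The fingers are aligned over the knob in both views: side at (150,135), scene at (547,145). I'll push down.

Call:
apply_moves([
  [[0,0,0.008],0],
  [[0,0,0.008],0],
  [[0,0,0.008],0],
  [[0,0,0.008],0],
  [[0,0,0],0],
])

```text
time_s: 8.38
tcp_pos: [0.4374, -0.0051, 0.1689]
ee_rot: [[-0.983, -0.181, -0.002], [-0.181, 0.983, -0.0], [0.002, 0.0, -1.0]]
wrist_force: [-0.0, -0.3, -0.4]
gripper_width: 0.002
gripper_force: 0.0
```

Call:
apply_moves([
  [[0,0,0.006],0],
  [[0,0,0.005],0],
  [[0,0,0.004],0],
  [[0,0,0.002],0],
  [[0,0,0],0],
])

```text
time_s: 8.8
tcp_pos: [0.4374, -0.0052, 0.1527]
ee_rot: [[-0.983, -0.181, -0.002], [-0.181, 0.983, -0.0], [0.002, -0.0, -1.0]]
wrist_force: [-0.1, 0.6, -0.1]
gripper_width: 0.005
gripper_force: 0.0
```

```bash
python3 -c "
from h import *
go([0.438,-.0045,0.148])
s=imaging.capture('side')['frame'][170:290,220:380];c=imaging.capture('scene')['frame'][130:270,180:330]
cv2.imwrite('pics/p2.png',np.hstack([cv2.resize(s,(400,300)),cv2.resize(c,(321,300))]))
"
```

```text
t 8.8 tcp [ 0.4374 -0.0052  0.1527] yaw -169.6 F [-0.1  0.6 -0.1] w 0.4 j [  21.    8.  -30.   -0.  -52. -100.]
tool shift [-0.0007  0.0006  0.0047] rows at .04: 0.1
```

View pics/p2.png

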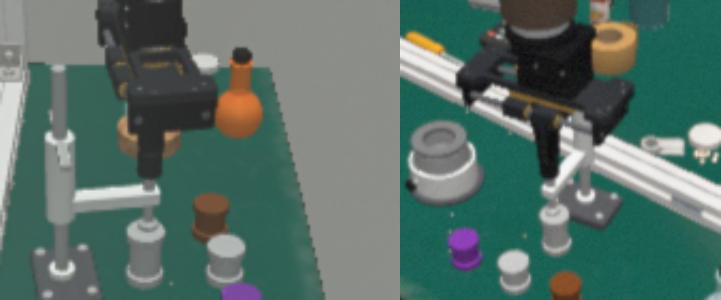

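The slide has come down and the foot is almost on the tall standard (side view, (147,225)). I'll finish in small steps and watch the force.

Call:
apply_moves([
  [[0,0,0.001],0],
  [[0,0,0.001],0],
  [[0,0,0.001],0],
  [[0,0,0],0],
  [[0,0,0],0],
])

```text
time_s: 9.32
tcp_pos: [0.4379, -0.0051, 0.1506]
ee_rot: [[-0.983, -0.181, -0.0], [-0.181, 0.983, -0.0], [0.0, -0.0, -1.0]]
wrist_force: [-1.6, 0.5, 2.0]
gripper_width: 0.005
gripper_force: 1.1
```

Call:
apply_moves([
  [[0,0,0.001],0],
  [[0,0,0.001],0],
  [[0,0,0],0],
  [[0,0,0],0],
])

```text
time_s: 9.65
tcp_pos: [0.4379, -0.0051, 0.1484]
ee_rot: [[-0.983, -0.181, -0.0], [-0.181, 0.983, -0.0], [0.0, -0.0, -1.0]]
wrist_force: [-2.7, -0.2, 2.6]
gripper_width: 0.007
gripper_force: 1.2
```

Call:
apply_moves([
  [[0,0,0.001],0],
  [[0,0,0.0005],0],
  [[0,0,0],0],
  [[0,0,0],0],
])

```text
time_s: 9.98
tcp_pos: [0.438, -0.0051, 0.1483]
ee_rot: [[-0.983, -0.182, 0.0], [-0.182, 0.983, -0.0], [-0.0, -0.0, -1.0]]
wrist_force: [-4.6, 0.5, 11.9]
gripper_width: 0.005
gripper_force: 5.9
```

Call:
apply_moves([
  [[0,0,0.001],0],
  [[0,0,0.0],0],
  [[0,0,0],0],
])

```text
time_s: 10.23
tcp_pos: [0.438, -0.0051, 0.1483]
ee_rot: [[-0.983, -0.182, 0.0], [-0.182, 0.983, -0.001], [-0.0, -0.001, -1.0]]
wrist_force: [-7.7, 1.0, 19.6]
gripper_width: 0.007
gripper_force: 9.0
```

The foot is seated: z has stopped at 0.1483 while the force climbs to 20 N, so the crossbar top is at about 0.170. I'll retreat and look at the flask with the wrist camera from two places.

Call:
apply_moves([
  [[0,0,-0.01],0],
  [[0,0,-0.04],0],
  [[0,0,-0.04],0],
  [[0,0,-0.04],0],
  [[0,0,-0.035],0],
])

```text
time_s: 10.65
tcp_pos: [0.4384, -0.005, 0.3136]
ee_rot: [[-0.983, -0.182, 0.003], [-0.182, 0.983, 0.001], [-0.003, 0.0, -1.0]]
wrist_force: [2.3, -0.2, -0.1]
gripper_width: 0.006
gripper_force: 0.0
```

Call:
apply_moves([
  [[0.035,-0.035,0],0],
  [[0.035,-0.04,0],0],
  [[0.015,-0.04,0],0],
  [[0,-0.03,0],0],
  [[0,0,0],0],
], hand=0.06)

```text
time_s: 11.07
tcp_pos: [0.3912, -0.1492, 0.3109]
ee_rot: [[-0.984, -0.176, 0.001], [-0.176, 0.984, -0.001], [-0.001, -0.001, -1.0]]
wrist_force: [0.7, -0.7, -0.5]
gripper_width: 0.296
gripper_force: 0.0
```

Run:
```python
from h import *
import pickle
np.set_printoptions(precision=4,suppress=True)
W=imaging.capture("wrist");pickle.dump(W,open("w3.pkl","wb"))
S=imaging.capture("scene")
go([.35,-.25,.313])
for t in "flask_top flask cork_rest jar_1 gauge_knob".split(): print(t,[(px(q["at"]).round(1),round(q["confidence"],2)) for q in models.place_of(W,t)[:4]])
print(proj(W,(.433,-.259,.13)),proj(W,(.433,-.259,.03)))
for t in "gauge_knob gauge_level gauge_foot".split(): print(t,[(px(q["at"]).round(1),round(q["confidence"],2)) for q in models.place_of(S,t)[:2]])
print(proj(S,(.438,-.005,.148)),proj(S,(.438,-.005,.058)))
```

```text
t 11.1667 tcp [ 0.3912 -0.1465  0.3105] yaw -169.7 F [0.7 0.8 0.3] w 34.1 j [  2.  -2. -17.  -0. -75. -82.]
tool shift [ 0.059  -0.0945 -0.0025] rows at .04: 2.4
flask_top [(array([155. , 204.6]), 0.96), (array([143.2,  83.6]), 0.55)]
flask [(array([182.8, 177. ]), 0.71)]
cork_rest [(array([187.7, 176.6]), 0.63)]
jar_1 [(array([ 52.8, 180.4]), 0.9), (array([ 82.3, 104. ]), 0.58)]
gauge_knob [(array([417.6, 260.7]), 0.6)]
[153.218  205.1164] [179.6152 182.7508]
gauge_knob [(array([249.5, 203.3]), 0.74)]
gauge_level [(array([265.4, 180.5]), 0.69), (array([253.1, 229.2]), 0.25)]
gauge_foot [(array([251.8, 228.7]), 0.98)]
[248.8539 203.7013] [250.7157 229.3529]
```

Call:
apply_moves([
  [[0,-0.04,0],0],
  [[0,-0.04,0],0],
  [[0,-0.03,0],0],
  [[0,0,0],0],
  [[0,0,0],0],
])

```text
time_s: 11.98
tcp_pos: [0.4114, -0.2546, 0.3103]
ee_rot: [[-0.984, -0.179, -0.002], [-0.179, 0.984, 0.001], [0.001, 0.001, -1.0]]
wrist_force: [-0.3, 0.4, 0.0]
gripper_width: 0.69
gripper_force: 0.0
```

Run:
```python
from h import *
import pickle
np.set_printoptions(precision=4,suppress=True)
W=imaging.capture("wrist");pickle.dump(W,open("w4.pkl","wb"));cv2.imwrite("pics/w4.png",W["frame"])
go([.35,-.25,.313])
for t in "flask_top flask cork_rest jar_1".split(): print(t,[(px(q["at"]).round(1),round(q["confidence"],2)) for q in models.place_of(W,t)[:4]])
print(proj(W,(.433,-.259,.13)),proj(W,(.433,-.259,.03)))
```

```text
t 12.0333 tcp [ 0.4112 -0.2538  0.3106] yaw -169.6 F [-0.   0.9  0.2] w 60.1 j [-12.   5. -10.  -0. -75. -67.]
tool shift [ 0.0595  0.0148 -0.0023] rows at .04: 1.5
flask_top [(array([270. , 202.7]), 0.9), (array([261.9,  82.3]), 0.65), (array([273.6, 177.5]), 0.59), (array([463.1, 215. ]), 0.26)]
flask [(array([270.8, 179.7]), 0.85), (array([265.8,  87.7]), 0.81), (array([484. , 229.4]), 0.64)]
cork_rest []
jar_1 [(array([169.4, 101.8]), 0.83), (array([134.1, 177.5]), 0.62)]
[266.5458 204.4668] [268.6489 182.3831]
```

View pics/w4.png

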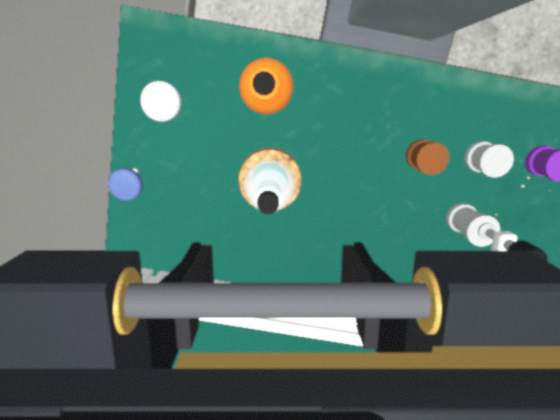

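The gauge readings match their predicted positions, so it is set. The wrist view shows the clear flask's stopper at (269,202), the orange one at (262,83), the jars at (125,184) and (160,101), and a free path for the fingers left and right of the neck.

Run:
```python
from h import *
import pickle
np.set_printoptions(precision=4,suppress=True)
W3,W4=[pickle.load(open(f"w{i}.pkl","rb")) for i in(3,4)]
S=imaging.capture("scene");D=imaging.capture("side")
print("top W",*tri([(W3,(155,204.6)),(W4,(269,202.5))]))
X,e=tri([(W3,(155,204.6)),(W4,(269,202.5)),(S,(333.5,253.5)),(D,(280.3,189.2))]);print("top",X,e)
print("origin",*tri([(W3,(182.8,177)),(W4,(270.8,179.7)),(S,(330.7,285.9))]))
print("orange",atz(W4,(262,83),.115),"blue",atz(W4,(125,184),.044),"white",atz(W4,(160,101),.044))
go([X[0],X[1],.18])
```

```text
top W [ 0.4309 -0.257   0.1318] 0.0006764429724522707
top [ 0.4323 -0.2581  0.1292] 0.002148624598355448
origin [ 0.4318 -0.2595  0.015 ] 0.0036131923086443595
orange [ 0.326  -0.2822  0.115 ] blue [ 0.4617 -0.4227  0.044 ] white [ 0.3619 -0.3919  0.044 ]
t 12.3333 tcp [ 0.4112 -0.2531  0.3115] yaw -169.5 F [ 0.6  0.3 -0.8] w 60.1 j [-12.   5. -10.  -0. -75. -67.]
tool shift [-0.0197 -0.0088  0.1315] rows at .04: 3.3
```

Call:
apply_moves([
  [[-0.01,-0.0045,0],0],
  [[-0.0097,-0.0043,0.03],0],
  [[0,0,0.04],0],
  [[0,0,0.04],0],
  [[0,0,0.03],0],
])

```text
time_s: 12.75
tcp_pos: [0.4318, -0.2583, 0.1682]
ee_rot: [[-0.983, -0.182, -0.002], [-0.182, 0.983, 0.001], [0.002, 0.002, -1.0]]
wrist_force: [-0.7, 0.1, -1.6]
gripper_width: 0.689
gripper_force: 0.0
```

```bash
python3 -c "
from h import *
go([.432,-.258,.077])"
```

```text
t 12.75 tcp [ 0.4318 -0.2583  0.1682] yaw -169.5 F [-0.7  0.1 -1.6] w 59.9 j [-12.  13. -21.  -0. -56. -67.]
tool shift [-0.0004  0.0001  0.0912] rows at .04: 2.3
```

Call:
apply_moves([
  [[0,0,0.03],0],
  [[0,0,0.03],0],
  [[0,0,0.02],0],
  [[0,0,0.012],0],
  [[0,0,0],0],
])

```text
time_s: 13.17
tcp_pos: [0.431, -0.2583, 0.0761]
ee_rot: [[-0.983, -0.182, -0.006], [-0.182, 0.983, 0.002], [0.006, 0.003, -1.0]]
wrist_force: [-0.1, -0.8, -0.1]
gripper_width: 0.689
gripper_force: 0.0
```

Call:
apply_moves([
  [[0,0,0],0],
  [[0,0,0],0],
  [[0,0,0],0],
  [[0,0,0],0],
  [[0,0,0],0],
], hand=0.015)

```text
time_s: 13.58
tcp_pos: [0.4328, -0.2591, 0.08]
ee_rot: [[-0.983, -0.182, 0.002], [-0.182, 0.983, -0.0], [-0.002, -0.001, -1.0]]
wrist_force: [-0.4, -0.3, -0.0]
gripper_width: 0.397
gripper_force: 0.0
```

Call:
apply_moves([
  [[0,0,0],0],
  [[0,0,0],0],
  [[0,0,0],0],
  [[0,0,0],0],
  [[0,0,0],0],
])

```text
time_s: 14.0
tcp_pos: [0.4326, -0.2591, 0.0795]
ee_rot: [[-0.983, -0.182, 0.001], [-0.182, 0.983, -0.0], [-0.001, -0.001, -1.0]]
wrist_force: [0.4, -0.8, 3.2]
gripper_width: 0.287
gripper_force: 29.9
```

Gripped at 25 mm on the 24 mm neck. Lifting and carrying it toward the cradle.

Call:
apply_moves([
  [[0,0,-0.02],0],
  [[0,0,-0.04],0],
  [[0,0,-0.04],0],
  [[0,0,-0.04],0],
  [[0,0,-0.04],0],
])

```text
time_s: 14.42
tcp_pos: [0.4313, -0.2585, 0.2603]
ee_rot: [[-0.983, -0.181, -0.001], [-0.181, 0.983, 0.001], [0.001, 0.001, -1.0]]
wrist_force: [0.7, 0.5, -1.3]
gripper_width: 0.291
gripper_force: 29.7
```

Call:
apply_moves([
  [[0,0.02,-0.04],0],
  [[0,0.03,0],0],
  [[0,0.038,0],0],
  [[0,0.038,0],0],
  [[0,0.038,0],0],
])

```text
time_s: 14.83
tcp_pos: [0.4014, -0.0976, 0.2957]
ee_rot: [[-0.984, -0.18, -0.001], [-0.18, 0.984, 0.001], [0.001, 0.001, -1.0]]
wrist_force: [0.8, -0.2, -1.0]
gripper_width: 0.288
gripper_force: 29.7
```

Call:
apply_moves([
  [[0,0.038,0],0],
  [[0,0.038,0],0],
  [[0,0.038,0],0],
  [[0,0.038,0],0],
  [[0,0.038,0],0],
])

```text
time_s: 15.25
tcp_pos: [0.3667, 0.0892, 0.2959]
ee_rot: [[-0.983, -0.181, -0.001], [-0.181, 0.983, 0.0], [0.001, 0.0, -1.0]]
wrist_force: [1.0, 0.2, -1.9]
gripper_width: 0.286
gripper_force: 29.7
```

Call:
apply_moves([
  [[0,0.025,0],0],
  [[0,0,0],0],
  [[0,0,0],0],
])

```text
time_s: 15.5
tcp_pos: [0.3628, 0.1133, 0.2957]
ee_rot: [[-0.983, -0.185, -0.002], [-0.185, 0.983, -0.001], [0.002, -0.0, -1.0]]
wrist_force: [-0.1, 0.2, -1.6]
gripper_width: 0.284
gripper_force: 29.7
```

Run:
```python
from h import *
import pickle
np.set_printoptions(precision=4,suppress=True)
W1=pickle.load(open("w1.pkl","rb"))
W=imaging.capture("wrist");S=imaging.capture("scene");D=imaging.capture("side")
pickle.dump(W,open("w5.pkl","wb"))
cv2.imwrite("pics/w5.png",np.hstack([cv2.resize(W["frame"],(400,300)),cv2.resize(D["frame"][200:380,180:420],(400,300))]))
go([.444,.2,.313])
for n,P in(("w",W),("s",S),("d",D)):
  for t in "flask_top flask cradle ring_top".split(): print(n,t,[(px(q["at"]).round(1),round(q["confidence"],2)) for q in models.place_of(P,t)[:3]])
  for q in models.cut_out(P,"ring_top")[:2]: print("ring cut",round(q["confidence"],2),(np.array(q["extent"])*[560,420,560,420]).round(1))
  print(proj(P,(.444,.2,.08)))
```

```text
t 15.65 tcp [0.3635 0.1116 0.2959] yaw -169.6 F [-0.2 -0.  -0.4] w 25.1 j [  42.   -6.  -23.   -0.  -74. -122.]
tool shift [-0.0951  0.0724 -0.0172] rows at .04: 2.4
w flask_top [(array([277.3, 324.7]), 0.87)]
w flask [(array([278.1, 221.9]), 0.64)]
w cradle [(array([328.8, 238.2]), 0.56), (array([174.7, 204. ]), 0.49)]
w ring_top []
ring cut 0.63 [330.2 219.9  45.1  31.1]
[340.4985 262.8107]
s flask_top [(array([183.2, 135.8]), 0.92), (array([311.3, 292. ]), 0.73)]
s flask [(array([192.2, 177.2]), 0.61), (array([314.8, 327.3]), 0.58)]
s cradle [(array([203.1, 210.3]), 0.85)]
s ring_top [(array([196.5, 191. ]), 0.6), (array([366.5, 337.1]), 0.4)]
ring cut 0.94 [185.4 185.   25.1  27.8]
[197.7211 193.759 ]
d flask_top []
d flask [(array([318.4, 229.6]), 0.77)]
d cradle [(array([274.6, 345.5]), 0.61)]
d ring_top [(array([280.1, 313.9]), 0.63)]
ring cut 0.8 [259.7 303.4  34.1  36.4]
[276.7193 312.8963]
```

View pics/w5.png

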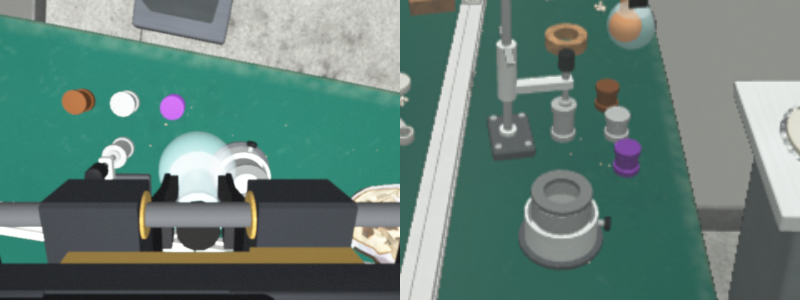

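The flask hangs upright in the grip. The side view shows the gauge foot on the tall standard, and the cradle ring at crop (562,189). I'll overlay the triangulated ring circle on both cameras to check it.

Run:
```python
from h import *
np.set_printoptions(precision=4,suppress=True)
S=imaging.capture("scene");D=imaging.capture("side")
X,e=tri([(S,(198.6,194)),(D,(276.9,313.4))]);print(X,e)
out=[]
for P,(x0,y0) in((S,(160,160)),(D,(237,275))):
    im=cv2.resize(P["frame"][y0:y0+90,x0:x0+80],None,fx=5,fy=5,interpolation=cv2.INTER_CUBIC)
    a=np.linspace(0,2*np.pi,60)
    for rr,z,c in((.038,.08,(0,0,255)),(.054,0.0,(0,255,255)),(.046,.046,(255,0,255))):
        pts=np.array([(proj(P,(X[0]+rr*np.cos(t),X[1]+rr*np.sin(t),z))-[x0,y0]+.5)*5-.5 for t in a])
        cv2.polylines(im,[pts.round().astype(int)],True,c,1)
    out.append(im)
cv2.imwrite("pics/ov.png",np.hstack(out))
```

```text
[0.4446 0.1988 0.0784] 0.0012219996300481158
```

View pics/ov.png

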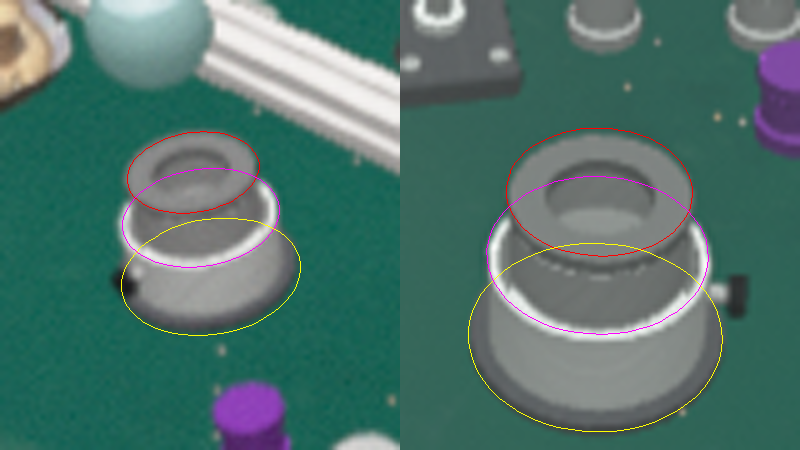

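The red ring circle fits both views to about 1 px, so the cradle axis is at (0.4446, 0.199). Moving above it.

Call:
apply_moves([
  [[-0.032,0.0237,0],0],
  [[-0.032,0.0237,0],0],
  [[-0.0317,0.0237,0.015],0],
  [[0,0,0.03],0],
  [[0,0,0.03],0],
])

```text
time_s: 16.92
tcp_pos: [0.446, 0.2012, 0.2204]
ee_rot: [[-0.983, -0.182, 0.001], [-0.182, 0.983, 0.001], [-0.001, 0.001, -1.0]]
wrist_force: [-0.1, -0.7, -2.2]
gripper_width: 0.286
gripper_force: 29.7
```

Call:
apply_moves([
  [[0,0,0.02],0],
  [[0,0,0.01],0],
  [[0,0,0],0],
  [[0,0,0],0],
])

```text
time_s: 17.25
tcp_pos: [0.445, 0.1995, 0.1922]
ee_rot: [[-0.983, -0.182, 0.001], [-0.182, 0.983, -0.0], [-0.001, -0.0, -1.0]]
wrist_force: [0.2, 0.0, -1.5]
gripper_width: 0.285
gripper_force: 29.7
```

Run:
```python
from h import *
np.set_printoptions(precision=4,suppress=True)
go([.4446,.199,.1345])
S=imaging.capture("scene");D=imaging.capture("side")
s=r.sense()["tcp_pos"]
for n,P in(("s",S),("d",D)):
  for t in "flask_top flask".split(): print(n,t,[(px(q["at"]).round(1),round(q["confidence"],2)) for q in models.place_of(P,t)[:3]],proj(P,np.array(s)+[0,0,.051 if t=="flask_top" else -.064]))
  for q in models.cut_out(P,"flask")[:2]: print("cut",round(q["confidence"],2),(np.array(q["extent"])*[560,420,560,420]).round(1))
```

```text
t 17.25 tcp [0.445  0.1995 0.1922] yaw -169.5 F [ 0.2  0.  -1.5] w 24.8 j [  43.   10.  -21.    0.  -59. -123.]
tool shift [ 0.0005 -0.0004  0.0577] rows at .04: 1.4
s flask_top [(array([314.5, 291.1]), 0.94), (array([193.8, 146.3]), 0.69), (array([400. , 317.1]), 0.23)] [189.5062 144.7034]
s flask [(array([315.3, 322.9]), 0.94), (array([198.4, 185. ]), 0.9), (array([252.1, 229. ]), 0.73)] [195.6857 179.8066]
cut 0.96 [186.2 147.9  17.9  37.5]
cut 0.78 [300.9 293.1  28.7  39.1]
d flask_top [] [277.8101 245.8628]
d flask [(array([278.5, 291.1]), 0.96), (array([311.1, 227.6]), 0.88)] [276.5037 293.9682]
cut 0.83 [302.4 193.5  23.9  30.1]
cut 0.55 [263.8 268.1  29.7  30.3]
```

Call:
apply_moves([
  [[0,0,0.02],0],
  [[0,0,0.02],0],
  [[0,0,0.01],0],
  [[0,0,0],0],
  [[0,0,0],0],
])

```text
time_s: 18.07
tcp_pos: [0.4446, 0.1992, 0.1417]
ee_rot: [[-0.983, -0.182, -0.0], [-0.182, 0.983, -0.001], [0.0, -0.001, -1.0]]
wrist_force: [0.3, 0.4, -1.1]
gripper_width: 0.285
gripper_force: 29.7
```

Call:
apply_moves([
  [[0,0,0.004],0],
  [[0,0,0.003],0],
  [[0,0,0.003],0],
  [[0,0,0],0],
  [[0,0,0],0],
])

```text
time_s: 18.48
tcp_pos: [0.4448, 0.1996, 0.1321]
ee_rot: [[-0.983, -0.182, 0.001], [-0.182, 0.983, 0.001], [-0.001, 0.001, -1.0]]
wrist_force: [-0.4, 1.2, 0.5]
gripper_width: 0.289
gripper_force: 29.9
```

Call:
apply_moves([
  [[0,0,0.003],0],
  [[0,0,0.003],0],
  [[0,0,0],0],
  [[0,0,0],0],
  [[0,0,0],0],
])

```text
time_s: 18.9
tcp_pos: [0.4447, 0.1995, 0.1257]
ee_rot: [[-0.983, -0.182, 0.001], [-0.182, 0.983, 0.0], [-0.001, 0.0, -1.0]]
wrist_force: [-0.4, 1.0, 3.5]
gripper_width: 0.289
gripper_force: 30.0
```

Call:
apply_moves([
  [[0,0,0.003],0],
  [[0,0,0.003],0],
  [[0,0,0],0],
  [[0,0,0],0],
  [[0,0,0],0],
])

```text
time_s: 19.32
tcp_pos: [0.4447, 0.1995, 0.1197]
ee_rot: [[-0.983, -0.182, 0.001], [-0.182, 0.983, 0.0], [-0.001, 0.0, -1.0]]
wrist_force: [-0.6, 1.0, 5.1]
gripper_width: 0.29
gripper_force: 30.1
```

Run:
```python
from h import *
np.set_printoptions(precision=4,suppress=True)
go([.4446,.199,.1194])
S=imaging.capture("scene");D=imaging.capture("side")
F=[]
for i in range(8): imaging.capture("wrist");F.append(r.sense()["wrist_force"][2])
print("Fz",np.mean(F),np.std(F))
for n,P in(("s",S),("d",D)):
  for t in "flask_top ring_top gauge_level gauge_foot".split(): print(n,t,[(px(q["at"]).round(1),round(q["confidence"],2)) for q in models.place_of(P,t)[:3]])
  print(proj(P,(.4446,.199,.170)),proj(P,(.4446,.199,.0646)))
cv2.imwrite("pics/fin.png",np.hstack([cv2.resize(D["frame"][190:370,200:360],(400,450),interpolation=2),cv2.resize(S["frame"][120:260,170:294],(400,450),interpolation=2)]))
```

```text
t 19.3167 tcp [0.4447 0.1995 0.1197] yaw -169.5 F [-0.6  1.   5.1] w 25.2 j [  43.   15.  -27.    0.  -48. -123.]
tool shift [ 0.0002 -0.0005  0.0003] rows at .04: 0.0
Fz 5.006457855158981 0.4033426585696138Traceback (most recent call last):
  File "<stdin>", line 9, in <module>
ValueError: only the last four pictures can be asked about
```

Run:
```python
from h import *
np.set_printoptions(precision=4,suppress=True)
S=imaging.capture("scene");D=imaging.capture("side")
for n,P in(("s",S),("d",D)):
  for t in "flask_top flask ring_top gauge_level gauge_foot".split(): print(n,t,[(px(q["at"]).round(1),round(q["confidence"],2)) for q in models.place_of(P,t)[:3]])
  print("pred",[proj(P,X) for X in((.4446,.199,.1703),(.4446,.199,.055),(.4446,.199,.0646),(.5215,.0105,.1703))])
o=[]
for P,(x0,y0),sc in((D,(220,220),4),(S,(160,130),4)):
    im=cv2.resize(P["frame"][y0:y0+130,x0:x0+100],None,fx=sc,fy=sc,interpolation=2)
    a=np.linspace(0,2*np.pi,60)
    for c,rr,z in(((.4446,.199),.011,.1703),((.4446,.199),.038,.0646),((.438,-.005),.012,.148)):
        pts=np.array([(proj(P,(c[0]+rr*np.cos(t),c[1]+rr*np.sin(t),z))-[x0,y0]+.5)*sc-.5 for t in a]);cv2.polylines(im,[pts.round().astype(int)],True,(0,0,255),1)
    o.append(im)
cv2.imwrite("pics/fin.png",np.hstack(o))
```

```text
s flask_top [(array([195.8, 166.9]), 0.69)]
s flask [(array([313.4, 325. ]), 0.64), (array([231.4, 261.3]), 0.36), (array([265. , 180.9]), 0.33)]
s ring_top [(array([198.5, 198.5]), 0.55)]
s gauge_level [(array([265.9, 180.5]), 0.79)]
s gauge_foot [(array([250.8, 234.6]), 0.9)]
pred [array([193.5959, 168.1373]), array([199.2833, 200.4325]), array([198.8374, 197.9008]), array([264.2747, 178.8797])]
d flask_top [(array([318.6, 189. ]), 0.88)]
d flask [(array([314.4, 225.1]), 0.83), (array([274. , 317.8]), 0.8), (array([277.5, 345.3]), 0.3)]
d ring_top [(array([277.1, 321.5]), 0.68)]
d gauge_level [(array([245.4, 225.2]), 0.96)]
d gauge_foot [(array([275.9, 319.4]), 0.3)]
pred [array([277.402 , 277.2504]), array([276.1673, 321.7539]), array([276.2645, 318.2497]), array([243.3452, 225.8253])]
```

View pics/fin.png

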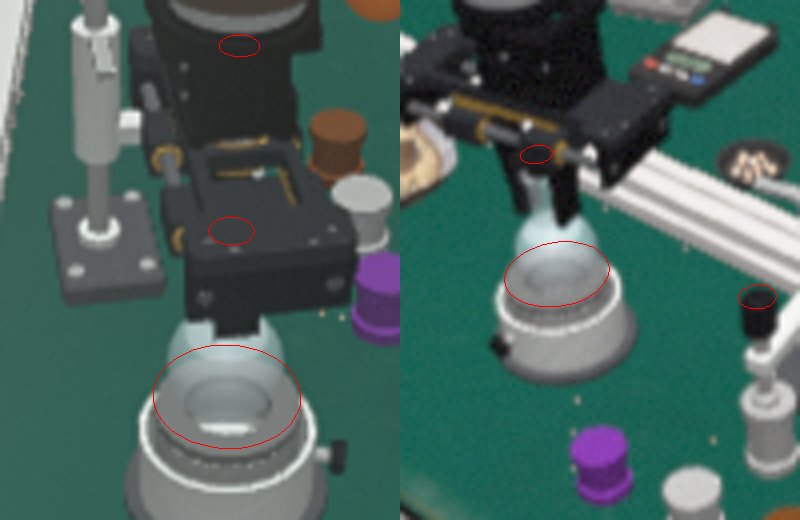

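The ring and knob overlays for the target height line up with both pictures. The wrist force (5 N plus the flask's weight) fits a press of about 15–17 mm, and the foot is still on the standard, so I'm handing in.

```bash
python3 -c "
from h import *
print(r.finish_job())"
```

```text
the job is handed in; nothing more can be done
None
```

I handed the job in; the system gave no verdict. The gauge foot was on the tall standard, and the flask was held in the cradle pressed about 15 mm, with its stopper at about crossbar height (0.170 m) by my measurements. The gripper hid the stopper, so I judged that height from the arm position, ring height and force.

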